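# Push the carving blank between the bench dogs to the stop

### The arm

A 6-joint arm with a two-finger parallel gripper is mounted at the origin on the work surface. World frame = base frame: x ahead of the robot, y to its left, z up, the work surface at z = 0. Lengths are in m, angles in degrees, forces in N, time in s.
With the tool pointing down it reaches from about 0.375 to 0.9 m from the base axis. Payload 3.1 kg.
Tool frame: the origin (TCP) lies on the centre line of the jaws, within the pads' length; the fingertips stand 17 mm ahead of it and the grasp point (between the pads) lies 2 mm behind it; y points along the fingers, x is the direction in which the jaws open and shut, and the axes are right-handed (so a half turn about y gives the same grasp; the last joint's range is limited). The gripper opens to 87 mm and grips with 3 to 60 N. Pads are 19 mm wide; open, the fingers measure 117 mm over their backs; the gripper's body (75 mm by 190 mm) begins 51 mm behind the grasp point.
Start: joints at [63.455, 30.224, 82.088, -0, 67.689, -10.227], TCP at [0.176, 0.6, 0.24] pointing down, gripper open.
Joint ranges: [-176.69, 176.69], [-43.24, 126.21], [12.49, 139.97], [-82, 262], [0, 151.66], [-163.58, 163.58]. Speed limits (degrees/s): [159.86, 159.86, 180, 180, 180, 180].

### API

Orientations are given as a 3x3 rotation matrix whose columns are the frame's x, y, z axes.
In Python, from rig import read_state, capture, camera_info, hand_in, trace, tip_of gives the robot as it stands.
- The arm moves only by the tool jog_arm, never from a script. Its argument "steps" is a list of rows, each an object with "fingers": the opening in per cent of the stroke, from 0 (shut) to 100 (fully open); "delta_pos": the shift along the world's x, y, z in mm, a list of three; "turn": the turn about the world's z in degrees. A call has 1 to 20 rows; each row is the pose to reach, as a shift and turn from the pose commanded when the call began; what a row does not reach only later rows make up. A row lasts 1/12 s, in which the tool goes at most 41.7 mm and 7.16 degrees, less where a joint would pass 70% of its speed; a pose out of reach is approached as far as the arm can. A call with a gripper value outside its range is refused whole. The fingers move at their own pace and stop on an object; the grip force is fixed at half the most. Time passes only in rows, so rows that repeat a pose let the fingers close. It gives the time, the measured TCP pose, the force and the opening at its end, in the units of the state.
- read_state(): the state, without advancing time (a new reading comes with each control period).
- capture(name): name is "scene" or "top" or "wrist"; returns the picture (400x640x3 uint8, red, green, blue); there is no depth.
- camera_info(name): a dict with "fov_y" (degrees; the focal length in pixels is half the picture's height over the tangent of half this angle, whatever the lens; pixels are square), "cx", "cy" (the principal point, pixels), "view" (4x4, takes a point from world to camera coordinates); the wrist camera has in their place "tool_from_camera" (4x4, takes a point from camera to tool coordinates, whose origin is the TCP and whose axes are the tool frame's). Camera axes: x right, y down, z forward; pixel columns grow to the right and rows downward; lengths in m; the calibration is good to about 2 mm. A picture is of the moment at which its call begins: read the wrist's pose just before it. camera_info takes no time and is no camera call.
- hand_in(): hands the job in, once; it reports no verdict.
Trained networks look in the newest picture that a camera, given by its name, has taken for a name from the list of things; names that differ only in an ending like _2 or _b are one class to them, and where a whole thing is asked for, a point or a joint stands for the part that bears it (a point fixed in the world has none). Each returns a list of dicts, best first, with "confidence" (0 to 1); they miss things now and then, are a little off and sometimes report something else, mostly with a low value. They report only what shows in the picture. A call takes as long as a camera call. They do not tell look-alikes from the thing itself.
- trace(target, camera): "mask" (400x640 bool, what is visible of it).
- tip_of(target, camera): "position" ([x, y, z] in m, in world coordinates, good to about 4 mm: a listed point, or the origin of a listed thing).
The state is a dict: "time_s": time; "joint_positions": joint angles; "qvel": joint speeds; "tau": joint torques, N m; "position": TCP position; "tcp_rot": TCP orientation; "force": force on the tool from outside, world axes, zero at the start; "moment": the same for the moment, N m; "opening": opening from 0.0 (shut) to 1.0 (fully open).
Only numpy, scipy, OpenCV 4.12 (cv2) and the standard library are available. Lean on these libraries where they do the work, as an engineer would, in place of code of your own. Each camera call takes 0.05 s, during which the arm holds its last target.

### The job

Get the wood blank ready for wedging: slide it along the plywood board, through the narrow gap between the two steel bench dogs, and on until its leading end sits flush against the wooden stop at the end of the board. Push it gently with your fingertips only, without picking it up, tipping it or knocking it along, leave everything else on the bench where it is, and draw your hand clear at the end.

Things in the scene. Friction and masses are not known exactly. Their poses are not given: they have to be found in the camera images.
- jig: Fixed plywood board, 360 x 260 x 15 mm, lying on the bench; two dogs and a stop are fixed on it. Origin: centre of its underside, on the bench; its top is at z = 15 mm. Its x axis runs along the 360 mm length and is the push direction, from the open end to the stop; z up. The board holds nothing but the blank and the dogs where x is below +40 mm.
- gap (a point): Middle of the gap between the two dogs, on the board's top (board x = +30, y = 0, z = 15 mm), same axes as the board. The dogs are upright smooth steel posts 22 mm in diameter, 45 mm high above the board, centred 42.5 mm either side of this point along y: 63 mm clear between them.
- stop (a point): Middle of the stop's face at its foot, on the board's top (board x = +145, y = 0, z = 15 mm), same axes as the board. The stop is a mid-brown wood bar, 30 mm high above the board, 30 mm thick, reaching 90 mm to either side along y, its flat face square to x.
- blank: Loose dark walnut block, shallow rosette on top, 80 mm long (x), 60 wide (y), 38 high, 0.1 to 0.2 kg, flat on the board before the dogs, up to 40 mm off the gap's centre line, its length turned up to 0.4 rad from the push direction. Origin: centre of its underside. It slides with friction and stays where left. Home: origin 40 mm short of the stop's face, trailing end 24 mm past the dogs.
- offcut: Bystander, leave alone: small loose walnut offcut, 42 x 30 x 32 mm high, lying on the board beyond the dogs at one side, clear of the blank's lane. Origin: centre of its underside.
- wedge: Bystander, leave alone: loose mid-brown wood wedge, 70 x 26 x 14 mm high, lying on the board beyond the dogs at the other side, clear of the lane. Origin: centre of its underside.
- mallet: Bystander, leave alone: round carver's mallet standing on its head, 88 mm across, 228 mm high, on the bench to the left. Origin: centre of its underside.
- gouge: Bystander, leave alone: wood-handled gouge, 22 mm high, about 220 mm long, lying on the bench to the right. Origin: under it, 30 mm ahead of the handle's middle.
- gouge2: Bystander, leave alone: shorter gouge, 22 mm high, about 200 mm long, lying on the bench to the right. Origin as for the first gouge.
- jar: Bystander, leave alone: glass jar of pencils, 72 mm across, 165 mm high with the pencils, on the bench to the left. Origin: centre of its underside.
- ruler: Bystander, leave alone: yellow folding ruler, 220 x 30 x 14 mm, lying on the bench beyond the board. Origin: centre of its underside.
- glue: Bystander, leave alone: white glue bottle, 56 mm across, 150 mm high, on the bench to the right. Origin: centre of its underside.
Mind the look-alikes: they are no part of the job. Leave any orange or yellow look-alike of the blank alone.

How it is judged:
By the outcome, as a careful person would: the job done as asked, in the order asked, and still so for the second after the job is handed in, with the robot touching nothing.
It also fails if it takes over 54 s, if anything falls off the work surface, if the arm or the gripper's body presses on something with over 40 N, if the wrist force passes 120 N, or if a joint passes its speed limit or range.

## Working session

There is one attempt and no reset: what is moved stays moved. The work goes in short steps, Python scripts to look and compute and a tool call to move; the robot and the scene stay as the last step left them, time stands still between calls to the robot, and variables do not carry over. Pictures are saved under pics/ and viewed, and the job is handed in when it is done.

Besides the shell and the picture viewer there is one more tool, called as a command line: name --argument value ..., lists and objects as JSON in quotes. jog_arm: Moves the arm, as the interface text tells. Its arguments: {"type":"object","properties":{"steps":{"type":"array","items":{"type":"object","properties":{"fingers":{"type":"number"},"delta_pos":{"type":"array","items":{"type":"number"}},"turn":{"type":"number"}}}}},"required":["steps"]}

```bash
mkdir -p pics; ls; python3 - <<'E'
from rig import *
import cv2,numpy as np
s=read_state();print(s['time_s'],s['position'],s['tcp_rot'],s['opening'])
for c in['top','scene']:
    im=capture(c);cv2.imwrite(f'pics/{c}0.png',im[:,:,::-1])
    i=camera_info(c);print(c,i['fov_y'],i['cx'],i['cy'],np.round(i['view'],4).tolist())
for t in['jig','gap','stop','blank','offcut','wedge']:
    for c in['top','scene']:
        print(t,c,[(np.round(r['position'],4).tolist(),round(r['confidence'],2)) for r in tip_of(t,c)][:3])
E
```

```text
pics
0.0 [0.17525754 0.59920412 0.23857831] [[ 2.80967027e-01 -9.49197560e-04 -9.59716952e-01]
 [ 9.59715081e-01 -1.93080909e-03  2.80968389e-01]
 [-2.11972472e-03 -9.99997685e-01  3.68465523e-04]] 1.0024761226713685
top 47.37987593077834 322.8435786667839 204.3602280666114 [[0.0201, -0.9998, 0.0047, -0.0292], [-0.9964, -0.0204, -0.0828, 0.5149], [0.0829, -0.003, -0.9966, 1.4283], [0.0, 0.0, 0.0, 1.0]]
scene 47.22278633728557 310.5353473121239 196.2714161020614 [[-0.8593, 0.5114, 0.0104, 0.4465], [0.3801, 0.652, -0.6561, -0.1754], [-0.3423, -0.5598, -0.7546, 1.3992], [0.0, 0.0, 0.0, 1.0]]
jig top [([0.537, -0.0249, -0.0026], 0.7)]
jig scene [([0.5361, -0.0253, 0.0011], 0.68)]
gap top [([0.5268, 0.0067, 0.0133], 0.61)]
gap scene [([0.5275, 0.0069, 0.0138], 0.87)]
stop top [([0.4955, 0.111, 0.0148], 0.69), ([0.3408, -0.4103, 0.0029], 0.55)]
stop scene [([0.4906, 0.1163, 0.018], 0.8), ([0.5208, -0.3985, 0.0034], 0.52)]
blank top [([0.2478, -0.2382, -0.0003], 0.96), ([0.5587, 0.2743, 0.002], 0.95), ([0.5532, -0.1195, 0.0097], 0.81)]
blank scene [([0.7723, -0.2995, -0.002], 0.93), ([0.2492, -0.2345, -0.0026], 0.92), ([0.5532, -0.1228, 0.0143], 0.61)]
offcut top [([0.4045, 0.0472, 0.0146], 0.58)]
offcut scene [([0.4006, 0.0533, 0.0136], 0.52)]
wedge top [([0.612, 0.0976, 0.0134], 0.6)]
wedge scene [([0.6115, 0.095, 0.0172], 0.58)]
```

View pics/top0.png

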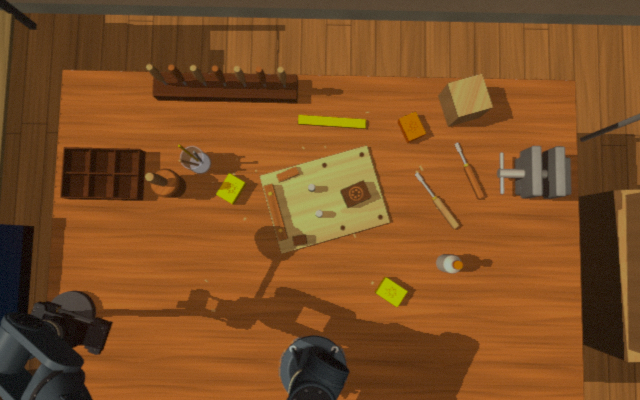

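View pics/scene0.png

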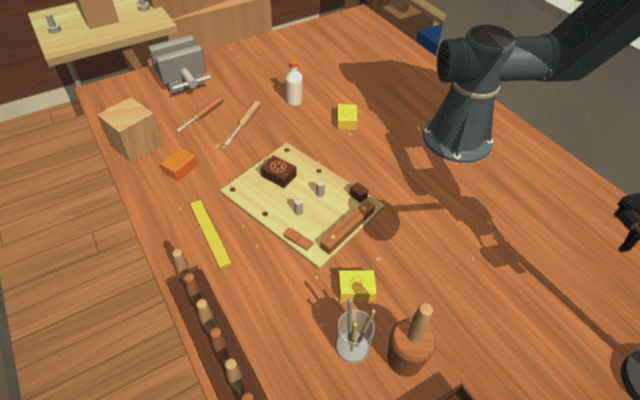

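```bash
cat > h.py <<'E'
from rig import *
import cv2,numpy as np
def cam(c):
    i=camera_info(c);f=200/np.tan(np.radians(i['fov_y']/2));return f,i['cx'],i['cy'],np.array(i['view'])
def proj(P,C):
    f,cx,cy,V=C;P=np.atleast_2d(P);q=P@V[:3,:3].T+V[:3,3];return np.c_[f*q[:,0]/q[:,2]+cx,f*q[:,1]/q[:,2]+cy]
def unproj(uv,z,C):
    f,cx,cy,V=C;uv=np.atleast_2d(uv);d=np.c_[(uv[:,0]-cx)/f,(uv[:,1]-cy)/f,np.ones(len(uv))]@V[:3,:3];o=-V[:3,:3].T@V[:3,3]
    return o+d*((z-o[2])/d[:,2])[:,None]
def rect(im,C,z,x0,x1,y0,y1,res=0.0005):
    # image: row down = -x... cols = -y ; up = +x
    xs=np.arange(x1,x0,-res);ys=np.arange(y1,y0,-res)
    X,Y=np.meshgrid(xs,ys,indexing='ij');uv=proj(np.c_[X.ravel(),Y.ravel(),np.full(X.size,z)],C).astype(np.float32)
    return cv2.remap(im,uv[:,0].reshape(X.shape),uv[:,1].reshape(X.shape),cv2.INTER_CUBIC)
E
python3 - <<'E'
from h import *
for c in['top','scene']:
    im=capture(c);C=cam(c)
    m0=None
    for t,z in[('jig',.015),('blank',.053)]:
        for r in trace(t,c)[:4]:
            m=r['mask'].astype(np.uint8)
            ps=unproj(np.argwhere(m)[:,::-1],z,C)[:,:2].astype(np.float32)
            print(c,t,round(r['confidence'],2),m.sum(),cv2.minAreaRect(ps*1000))
    for z in(.015,.053):
        R=rect(im,C,z,.36,.70,-.24,.17);R=cv2.resize(R,None,fx=.95,fy=.95) if 0 else R
        R=cv2.resize(R,(738,612))[:600];cv2.imwrite(f'pics/r_{c}_{int(z*1000)}.png',R[:,:,::-1])
E
```

```text
top jig 0.85 8151 ((536.13134765625, -21.34130859375), (262.0831298828125, 362.0826110839844), 17.151458740234375)
top jig 0.6 574 ((786.20458984375, -41.26453399658203), (212.64822387695312, 31.7919864654541), 87.05999755859375)
top jig 0.17 379 ((337.4387512207031, -420.4525451660156), (80.01556396484375, 55.15285110473633), 85.4599838256836)
top blank 0.82 526 ((554.3621826171875, 268.4237060546875), (67.0602035522461, 80.22990417480469), 58.42607116699219)
top blank 0.72 497 ((547.8136596679688, -117.93894958496094), (60.69279861450195, 82.38673400878906), 24.902530670166016)
top blank 0.66 489 ((249.19189453125, -229.7681427001953), (82.00579833984375, 56.73264694213867), 57.52318572998047)
top blank 0.65 533 ((764.1505737304688, -291.5755920410156), (83.38594055175781, 66.4979019165039), 25.149477005004883)
scene jig 0.58 9409 ((537.824951171875, -21.732574462890625), (269.8886413574219, 369.99609375), 17.50537109375)
scene blank 0.95 751 ((778.7411499023438, -267.88690185546875), (96.58678436279297, 88.06103515625), 26.89029884338379)
scene blank 0.84 475 ((271.1850280761719, -206.1639404296875), (118.73997497558594, 57.299232482910156), 57.06649398803711)
scene blank 0.82 1083 ((574.8528442382812, 287.34417724609375), (74.37309265136719, 79.72395324707031), 59.60810089111328)
scene blank 0.75 742 ((558.6671752929688, -107.70340728759766), (83.21282958984375, 97.50109100341797), 24.941402435302734)
```

View pics/r_top_15.png

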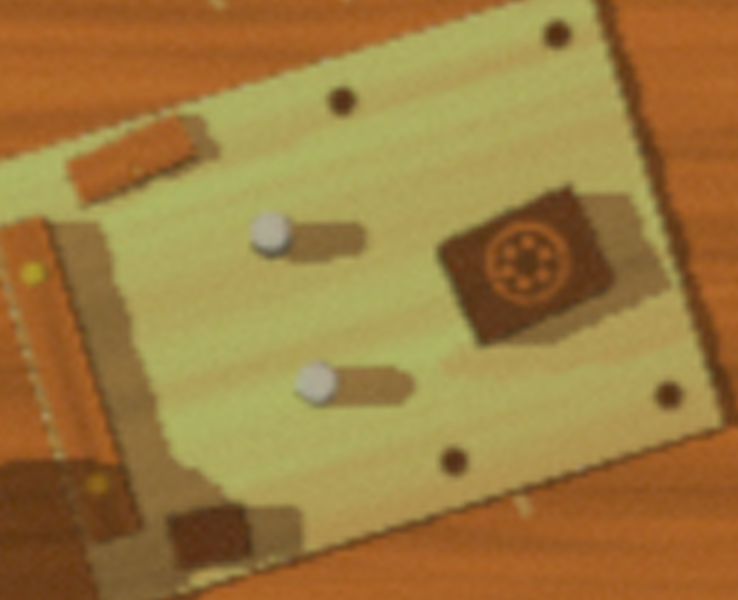

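View pics/r_top_53.png

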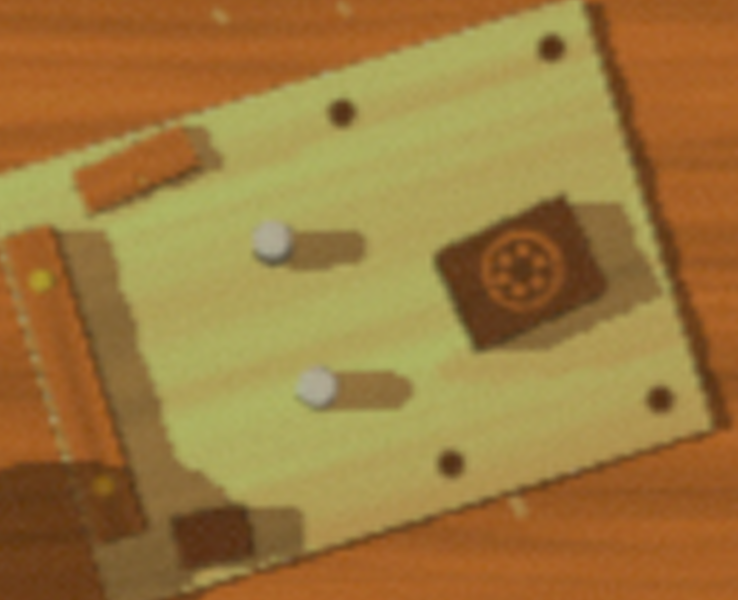

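View pics/r_scene_53.png

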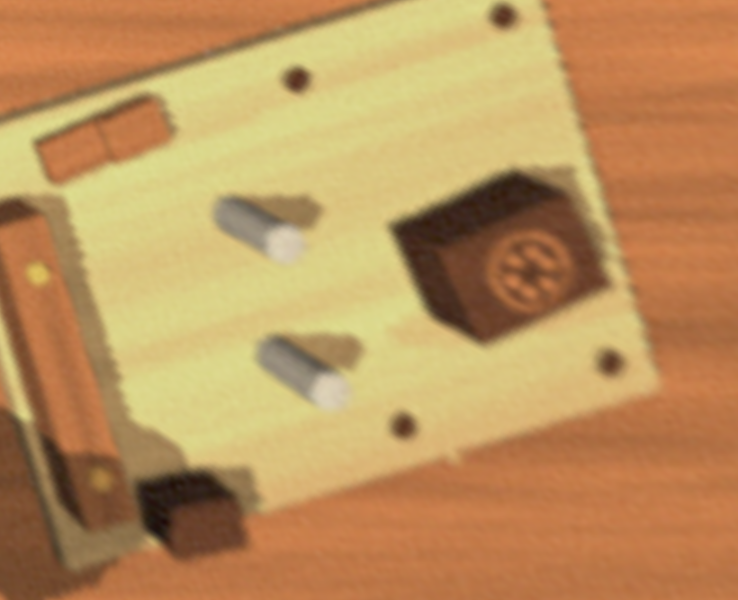

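```bash
cat >> h.py <<'E'
from scipy.optimize import minimize
def box(p,z0,L=.08,W=.06,H=.038):
    x,y,a=p;c,s=np.cos(a),np.sin(a);return np.array([[x+c*u-s*v,y+s*u+c*v,z0+w] for u in(-L/2,L/2) for v in(-W/2,W/2) for w in(0,H)])
def fitbox(mask,C,p0,z0=.015,**k):
    S=4;m=cv2.resize(mask.astype(np.float32),None,fx=S,fy=S,interpolation=cv2.INTER_LINEAR)
    def cost(q):
        p=np.array(p0)+np.array(q)*[.001,.001,.01]
        h=cv2.convexHull(((proj(box(p,z0,**k),C)+.5)*S-.5).astype(np.float32)).reshape(-1,2)
        r=np.zeros(m.shape,np.float32);cv2.fillPoly(r,[np.round(h*16).astype(np.int32)],1,cv2.LINE_AA if 0 else 8,4)
        return np.abs(r-m).sum()/S/S
    b=minimize(cost,[0,0,0],method='Nelder-Mead',options=dict(initial_simplex=[[0,0,0],[5,0,0],[0,5,0],[0,0,8]],xatol=.05,fatol=.1))
    return np.array(p0)+b.x*[.001,.001,.01],b.fun
def blankmask(c,near=None):
    best=None
    C=cam(c)
    for r in trace('blank',c):
        m=r['mask'];uv=np.argwhere(m)[:,::-1].mean(0);P=unproj(uv,.04,C)[0]
        if near is None or np.hypot(*(P[:2]-near))<.06: return m
def dogs(im,C,z=.06,pts=((.565,.018),(.485,-.0065))):
    out=[]
    for p in pts:
        u=proj([[*p,z]],C)[0];r=9;x0,y0=np.round(u).astype(int)-r
        pt=im[y0:y0+2*r+1,x0:x0+2*r+1].astype(int);sat=pt.max(2)-pt.min(2);w=((sat<45)&(pt.max(2)>120)).astype(np.uint8)
        n,l,st,ce=cv2.connectedComponentsWithStats(w);k=1+np.argmax(st[1:,4]);out.append((unproj(ce[k]+[x0,y0],z,C)[0][:2],st[k,4]))
    return out
E
python3 - <<'E'
from h import *
d=np.array([-np.sin(np.radians(17.15)),np.cos(np.radians(17.15))]);n=np.array([-d[1],d[0]])
for c,g in(('top',None),('scene',((.567,.018),(.485,-.007)))):
    im=capture(c);C=cam(c);D=dogs(im,C);print(c,D, -C[3][:3,:3].T@C[3][:3,3])
    a,b=D[0][0],D[1][0];G=(a+b)/2;print('G',G,'dist',np.hypot(*(a-b)),'ang',np.degrees(np.arctan2(*(a-b)[::-1])))
    m=blankmask(c,(.55,-.12));p,f=fitbox(m,C,(.55,-.12,1.87+.13));print('blank',p,np.degrees(p[2]),f,m.sum())
    v=p[:2]-G;print('rel along',v@d,'lat',v@n)
    cr=im[100:300,200:460] if c=='top' else im[100:300,180:440];o=cv2.resize(cr,None,fx=3,fy=3)
    off=np.array([200,100] if c=='top' else [180,100])
    h=cv2.convexHull(proj(box(p,.015),C).astype(np.float32)).reshape(-1,2);cv2.polylines(o,[np.round((h-off+.5)*3-.5).astype(int)],1,(0,255,255))
    for q in proj([[*a,.06],[*b,.06]],C):cv2.circle(o,tuple(np.round((q-off+.5)*3-.5).astype(int)),2,(255,0,0),-1)
    B=np.array([[*(G+d*u+n*v),.015] for u,v in((-.21,-.13),(-.21,.13),(.15,.13),(.15,-.13))]);cv2.polylines(o,[np.round((proj(B,C)-off+.5)*3-.5).astype(int)],1,(255,0,255))
    B=np.array([[*(G+d*u+n*v),.015] for u,v in((.115,-.09),(.115,.09))]);cv2.polylines(o,[np.round((proj(B,C)-off+.5)*3-.5).astype(int)],0,(255,0,255))
    cv2.imwrite(f'pics/fit_{c}.png',o[:,:,::-1])
E
```

```text
top [(array([0.56663502, 0.01868238]), np.int32(34)), (array([ 0.48498621, -0.0064421 ]), np.int32(39))] [ 0.39520946 -0.01439745  1.46620012]
G [0.52581062 0.00612014] dist 0.08542697912148214 ang 17.10386279377068
blank [ 0.54961613 -0.119049    2.01694444] 115.56240417902521 51.484375 491
rel along -0.12662325465996588 lat 0.01416213793554292
scene [(array([0.57261093, 0.02719547]), np.int32(76)), (array([0.49301392, 0.00399854]), np.int32(69))] [0.92926258 0.66934004 0.93618246]
G [0.53281243 0.01559701] dist 0.08290827097692448 ang 16.247690408689415
blank [ 0.55144862 -0.12201666  2.01836992] 115.6440776318426 46.765625 800
rel along -0.1369901549229142 lat 0.022771183275867548
```

View pics/fit_top.png

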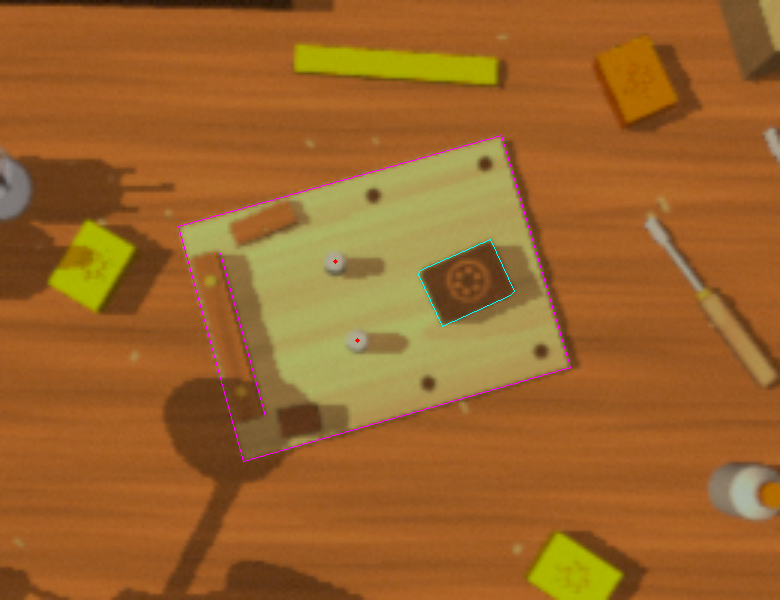

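View pics/fit_scene.png

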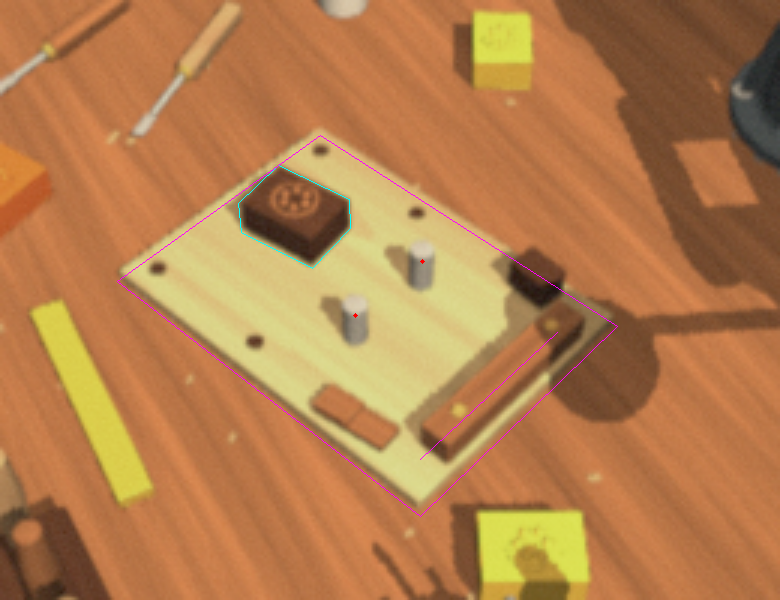

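jog_arm --steps '[{"delta_pos": [8,-18,0],"turn": 1,"fingers": 35},{"delta_pos": [24,-55,0],"turn": 3,"fingers": 35},{"delta_pos": [40,-92,0],"turn": 5,"fingers": 35},{"delta_pos": [56,-129,0],"turn": 8,"fingers": 35},{"delta_pos": [71,-166,0],"turn": 11,"fingers": 35},{"delta_pos": [87,-203,0],"turn": 14,"fingers": 35},{"delta_pos": [103,-240,0],"turn": 17,"fingers": 35},{"delta_pos": [118,-276,0],"turn": 20,"fingers": 35},{"delta_pos": [134,-313,0],"turn": 22,"fingers": 35},{"delta_pos": [150,-350,0],"turn": 24,"fingers": 35},{"delta_pos": [165,-387,0],"turn": 26,"fingers": 35},{"delta_pos": [181,-424,0],"turn": 28,"fingers": 35},{"delta_pos": [197,-461,0],"turn": 30,"fingers": 35},{"delta_pos": [213,-498,0],"turn": 32,"fingers": 35},{"delta_pos": [229,-535,0],"turn": 33.4,"fingers": 35},{"delta_pos": [244,-571,0],"turn": 33.4,"fingers": 35},{"delta_pos": [260,-608,0],"turn": 33.4,"fingers": 35},{"delta_pos": [276,-645,0],"turn": 33.4,"fingers": 35},{"delta_pos": [292,-682,0],"turn": 33.4,"fingers": 35},{"delta_pos": [307,-719,0],"turn": 33.4,"fingers": 35}]'

```text
time_s: 2.87
position: [0.4832, -0.1214, 0.2398]
tcp_rot: [[-0.293, 0.001, -0.956], [0.956, -0.0, -0.293], [-0.0, -1.0, -0.001]]
force: [1.3, 0.7, 0.5]
opening: 0.351
```

jog_arm --steps '[{"delta_pos": [8,-18,-20],"turn": 0,"fingers": 35},{"delta_pos": [8,-18,-55],"turn": 0,"fingers": 35},{"delta_pos": [8,-18,-90],"turn": 0,"fingers": 35},{"delta_pos": [8,-18,-120],"turn": 0,"fingers": 35},{"delta_pos": [8,-18,-140],"turn": 0,"fingers": 35},{"delta_pos": [8,-18,-140],"turn": 0,"fingers": 35}]'

```text
time_s: 3.37
position: [0.4881, -0.1362, 0.0959]
tcp_rot: [[-0.293, -0.007, -0.956], [0.956, 0.004, -0.293], [0.006, -1.0, 0.006]]
force: [-0.1, -0.1, 0.5]
opening: 0.353
```

```bash
cat > look.py <<'E'
import sys;from h import *
tag=sys.argv[1]
s=read_state();print(s['time_s'],np.round(s['position'],4),np.round(s['force'],2))
for c in sys.argv[2:]:
    im=capture(c)
    if c=='top': im=cv2.resize(im[120:280,220:430],None,fx=3.7,fy=3.7)
    elif c=='scene': im=cv2.resize(im[120:280,180:420],None,fx=3.3,fy=3.3)
    cv2.imwrite(f'pics/{tag}_{c}.png',im[:,:,::-1])
E
python3 look.py a top scene wrist
```

```text
3.3667 [ 0.4881 -0.1362  0.0959] [-0.12 -0.08  0.49]
```

View pics/a_top.png

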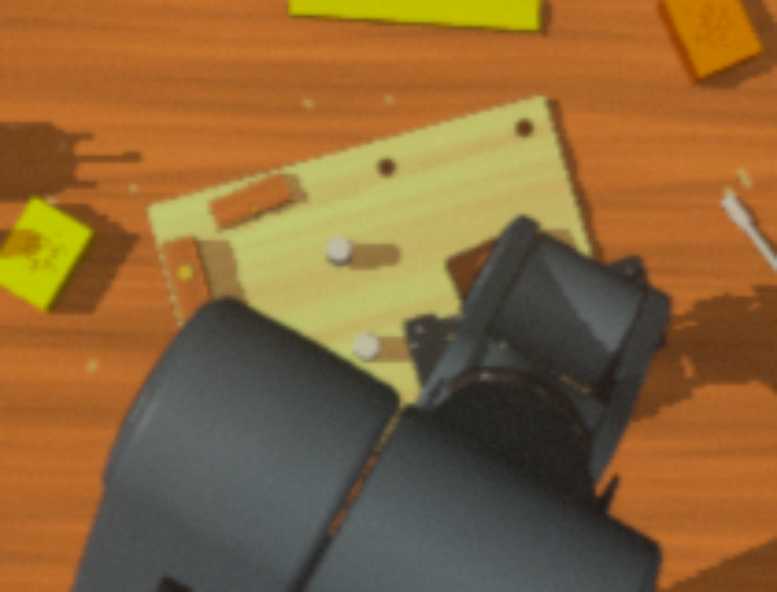

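View pics/a_scene.png

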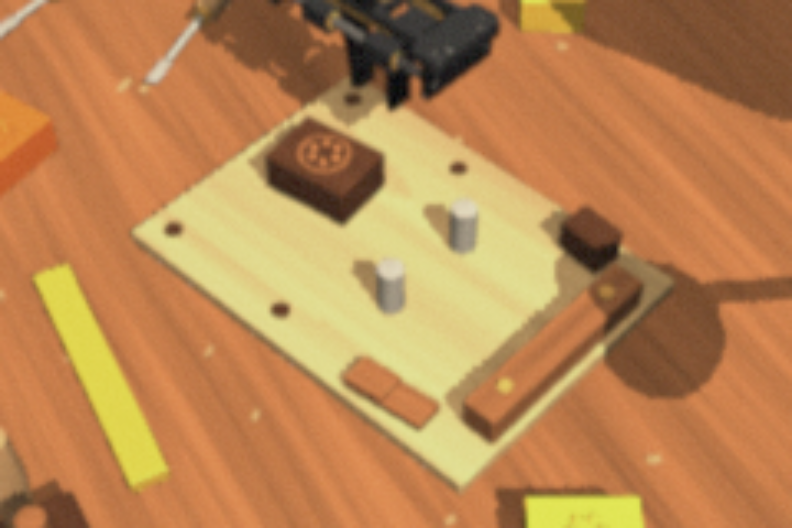

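View pics/a_wrist.png

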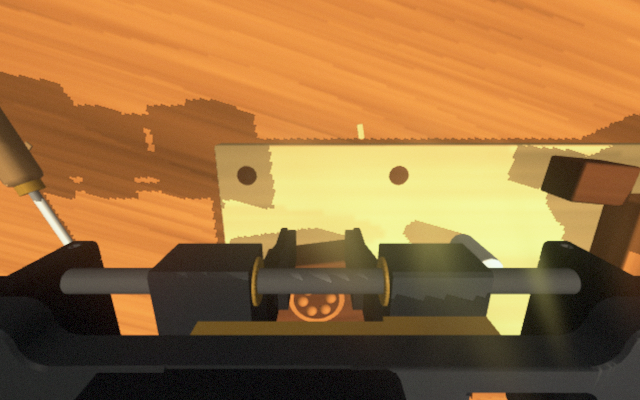

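jog_arm --steps '[{"delta_pos": [0,0,-15],"turn": 0,"fingers": 35},{"delta_pos": [0,0,-35],"turn": 0,"fingers": 35},{"delta_pos": [0,0,-50],"turn": 0,"fingers": 35},{"delta_pos": [0,0,-57],"turn": 0,"fingers": 35},{"delta_pos": [0,0,-57],"turn": 0,"fingers": 35}]'

```text
time_s: 3.93
position: [0.491, -0.1373, 0.0429]
tcp_rot: [[-0.294, 0.0, -0.956], [0.956, -0.0, -0.294], [-0.0, -1.0, -0.0]]
force: [-1.1, 0.6, -0.6]
opening: 0.347
```

```bash
python3 look.py b scene wrist
```

```text
3.9333 [ 0.491  -0.1373  0.0429] [-1.14  0.55 -0.59]
```

View pics/b_scene.png

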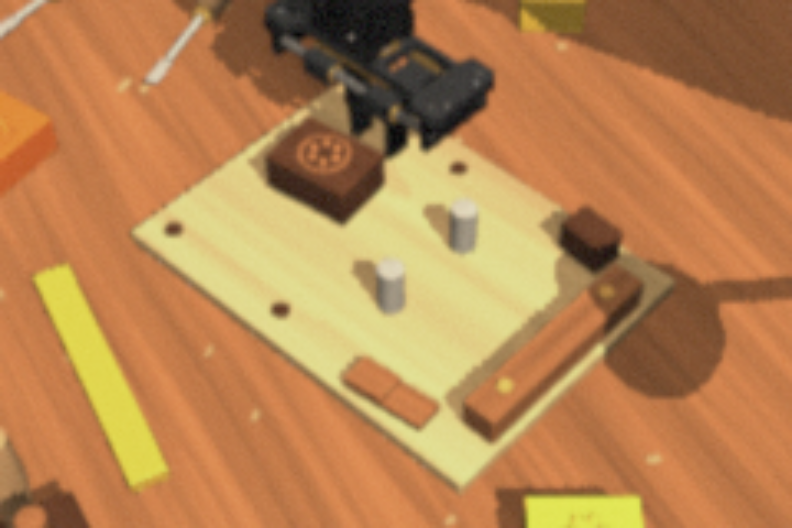

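jog_arm --steps '[{"delta_pos": [3.8,1.2,0],"turn": 0,"fingers": 35},{"delta_pos": [7.6,2.4,0],"turn": 0,"fingers": 35},{"delta_pos": [10.5,3.2,0],"turn": 0,"fingers": 35},{"delta_pos": [12.4,3.8,0],"turn": 0,"fingers": 35},{"delta_pos": [14.3,4.4,0],"turn": 0,"fingers": 35},{"delta_pos": [16.2,5.0,0],"turn": 0,"fingers": 35},{"delta_pos": [18.2,5.6,0],"turn": 0,"fingers": 35},{"delta_pos": [20.1,6.2,0],"turn": 0,"fingers": 35},{"delta_pos": [22.0,6.8,0],"turn": 0,"fingers": 35},{"delta_pos": [23.9,7.4,0],"turn": 0,"fingers": 35},{"delta_pos": [25.8,8.0,0],"turn": 0,"fingers": 35},{"delta_pos": [27.7,8.6,0],"turn": 0,"fingers": 35},{"delta_pos": [29.6,9.1,0],"turn": 0,"fingers": 35},{"delta_pos": [31.5,9.7,0],"turn": 0,"fingers": 35},{"delta_pos": [32.5,10.0,0],"turn": 0,"fingers": 35},{"delta_pos": [32.5,10.0,0],"turn": 0,"fingers": 35}]'

```text
time_s: 5.37
position: [0.5236, -0.1273, 0.0426]
tcp_rot: [[-0.294, 0.001, -0.956], [0.956, -0.0, -0.294], [-0.001, -1.0, -0.001]]
force: [0.2, 0.1, -0.3]
opening: 0.349
```

```bash
python3 look.py c scene
```

```text
5.3667 [ 0.5236 -0.1273  0.0426] [ 0.16  0.15 -0.26]
```

View pics/c_scene.png

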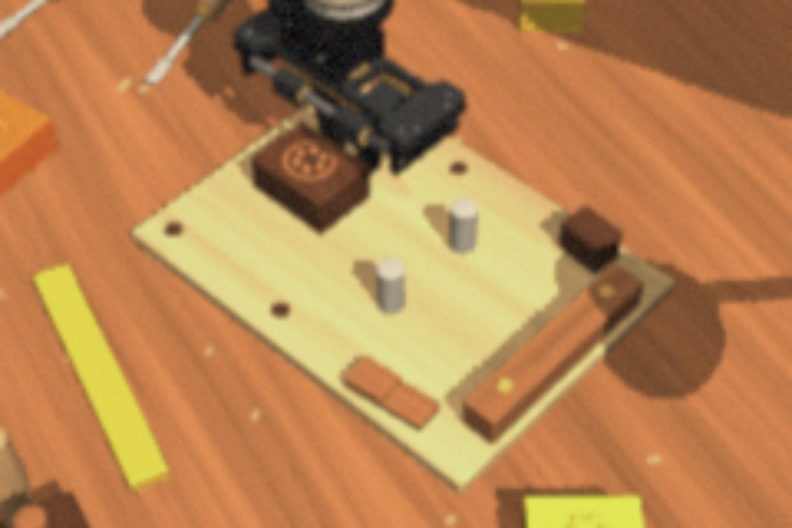

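```bash
cat > meas.py <<'E'
import sys;from h import *
# board ref (top camera): G
G=np.array([.5258,.0061]);t=np.radians(17.1);d=np.array([-np.sin(t),np.cos(t)]);n=np.array([-d[1],d[0]])
off={'top':np.zeros(2),'scene':np.array([.0018,-.0030])}
def meas(c,p0):
    capture(c);m=blankmask(c,p0[:2])
    if m is None: print(c,'none');return
    p,f=fitbox(m,cam(c),p0);v=p[:2]-off[c]-G
    print(c,np.round(p,4),'along %.1f lat %.1f yaw %.2f res %.0f n %d'%(v@d*1e3,v@n*1e3,np.degrees(p[2])-107.1,f,m.sum()))
for c in sys.argv[3:]: 
    u,l=float(sys.argv[1])/1e3,float(sys.argv[2])/1e3
    meas(c,(*(G+off[c]+d*u+n*l),np.radians(107.1)))
E
python3 meas.py -127 2 scene
```

```text
scene [ 0.5636 -0.1209  1.8598] along -129.1 lat 2.1 yaw -0.54 res 54 n 783
```

jog_arm --steps '[{"delta_pos": [0.9,0.3,0],"turn": 0,"fingers": 35},{"delta_pos": [1.8,0.6,0],"turn": 0,"fingers": 35},{"delta_pos": [1.8,0.6,0],"turn": 0,"fingers": 35},{"delta_pos": [-2,-0.6,0],"turn": 0,"fingers": 35},{"delta_pos": [-10,-3,0],"turn": 0,"fingers": 35},{"delta_pos": [-20,-6,0],"turn": 0,"fingers": 35},{"delta_pos": [-24,-7.4,10],"turn": 0,"fingers": 35},{"delta_pos": [-24,-7.4,40],"turn": 0,"fingers": 35},{"delta_pos": [-24,-7.4,75],"turn": -5,"fingers": 30},{"delta_pos": [-22,-8,100],"turn": -12,"fingers": 25},{"delta_pos": [-15,-14,105],"turn": -19,"fingers": 25},{"delta_pos": [-6,-20,105],"turn": -26,"fingers": 25},{"delta_pos": [3,-26,105],"turn": -33,"fingers": 25},{"delta_pos": [12,-31,105],"turn": -40,"fingers": 25},{"delta_pos": [22,-37,105],"turn": -47,"fingers": 25},{"delta_pos": [32,-43,105],"turn": -54,"fingers": 25},{"delta_pos": [42,-48,105],"turn": -61,"fingers": 25},{"delta_pos": [52,-53,105],"turn": -68,"fingers": 25},{"delta_pos": [58,-56,105],"turn": -75,"fingers": 25},{"delta_pos": [60,-58,105],"turn": -82,"fingers": 25}]'

```text
time_s: 7.18
position: [0.5834, -0.186, 0.1482]
tcp_rot: [[0.909, 0.001, -0.418], [0.418, -0.001, 0.909], [0.001, -1.0, -0.001]]
force: [-0.2, 0.0, 0.2]
opening: 0.25
```

jog_arm --steps '[{"delta_pos": [0,2,0],"turn": -5,"fingers": 25},{"delta_pos": [0.5,2,0],"turn": -8,"fingers": 25},{"delta_pos": [0.5,2,0],"turn": -8,"fingers": 25}]'

```text
time_s: 7.43
position: [0.5829, -0.1833, 0.148]
tcp_rot: [[0.956, -0.0, -0.292], [0.292, 0.0, 0.956], [-0.0, -1.0, 0.0]]
force: [-0.3, 1.0, 0.2]
opening: 0.251
```

```bash
python3 look.py d scene wrist top; python3 meas.py -128 0 scene top
```

```text
7.4333 [ 0.5829 -0.1833  0.148 ] [-0.3   1.    0.23]
scene [ 0.5652 -0.1194  1.8447] along -128.1 lat 0.1 yaw -1.41 res 80 n 745
top [ 0.5692 -0.1121  1.801 ] along -125.7 lat -6.7 yaw -3.91 res 364 n 172
```

View pics/d_wrist.png

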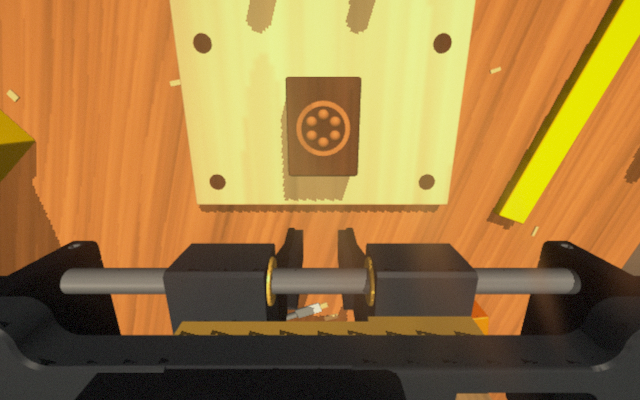

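View pics/d_top.png

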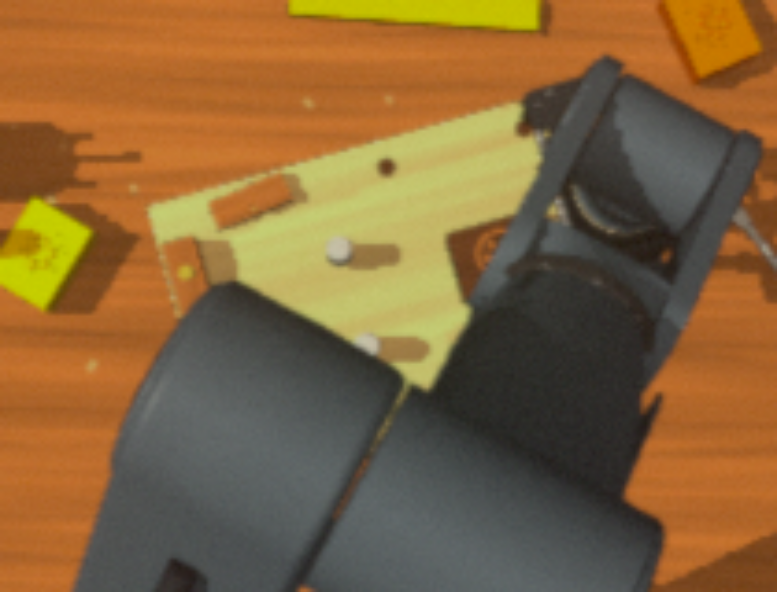

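View pics/d_scene.png

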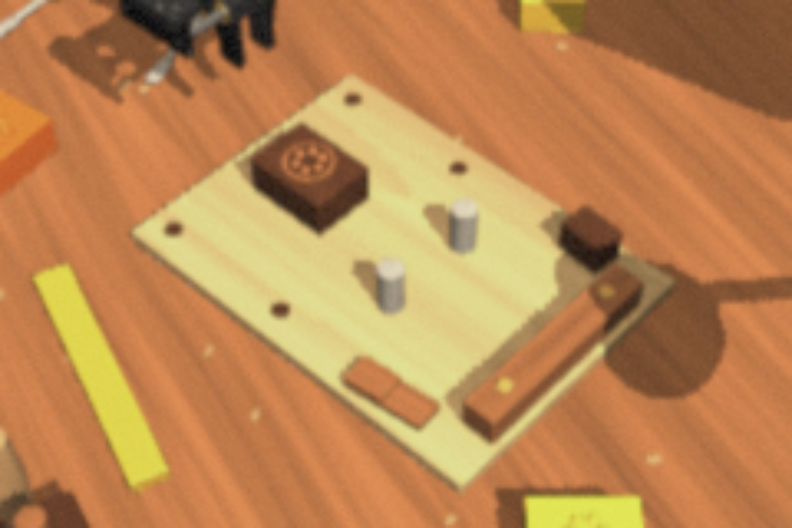

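```bash
cat >> h.py <<'E'
def wcam():
    s=read_state();i=camera_info('wrist');f=200/np.tan(np.radians(i['fov_y']/2))
    T=np.eye(4);T[:3,:3]=s['tcp_rot'];T[:3,3]=s['position'];V=np.linalg.inv(T@np.array(i['tool_from_camera']))
    return f,i['cx'],i['cy'],V
E
cat > wm.py <<'E'
import sys;from h import *
G=np.array([.5258,.0061]);t=np.radians(17.1);d=np.array([-np.sin(t),np.cos(t)]);n=np.array([-d[1],d[0]])
C=wcam();im=capture('wrist');u,l=float(sys.argv[1])/1e3,float(sys.argv[2])/1e3
def bf(P): v=P[...,:2]-G;return np.stack([v@d,v@n],-1)*1e3
s=read_state();print('tcp',np.round(bf(s['position']),1))
m=blankmask('wrist',G+d*u+n*l)
if m is not None:
    p,f=fitbox(m,C,(*(G+d*u+n*l),t+np.pi/2));print('blank',np.round(p,4),np.round(bf(p),1),'yaw %.2f'%(np.degrees(p[2])-107.1),f,m.sum())
    cv2.polylines(im,[np.round(cv2.convexHull(proj(box(p,.015),C).astype(np.float32)).reshape(-1,2)).astype(int)],1,(0,255,255))
for lab,P in(('dog',[[*(G+n*.0425),.015]]),('dog',[[*(G-n*.0425),.015]]),('dog',[[*(G+n*.0425),.06]]),('dog',[[*(G-n*.0425),.06]])):
    q=proj(P,C)[0];cv2.circle(im,tuple(np.round(q).astype(int)),3,(255,0,255),1)
B=np.array([[*(G+d*a+n*b),.015] for a,b in((-.21,-.13),(-.21,.13),(.15,.13),(.15,-.13))]);cv2.polylines(im,[np.round(proj(B,C)).astype(int)],1,(255,0,255))
B=np.array([[*(G+d*a+n*b),.015] for a,b in((.115,-.09),(.115,.09))]);cv2.polylines(im,[np.round(proj(B,C)).astype(int)],0,(255,0,255))
cv2.imwrite(f'pics/{sys.argv[3]}.png',im[:,:,::-1])
E
python3 wm.py -128 0 w1
```

```text
tcp [-197.9    0.5]Traceback (most recent call last):
  File "wm.py", line 6, in <module>
    m=blankmask('wrist',G+d*u+n*l)
  File "h.py", line 29, in blankmask
    C=cam(c)
  File "h.py", line 4, in cam
    i=camera_info(c);f=200/np.tan(np.radians(i['fov_y']/2));return f,i['cx'],i['cy'],np.array(i['view'])
                                                                                              ~^^^^^^^^
KeyError: 'view'
```

```bash
sed -i "s/    C=cam(c)$/    C=wcam() if c=='wrist' else cam(c)/" h.py; sed -i '/^cv2.imwrite/!b' wm.py; python3 wm.py -128 0 w1
```

```text
tcp [-197.9    0.5]
blank [ 0.5669 -0.1197  1.873 ] [-132.3   -2.3] yaw 0.22 185.578125 7153
```

View pics/w1.png

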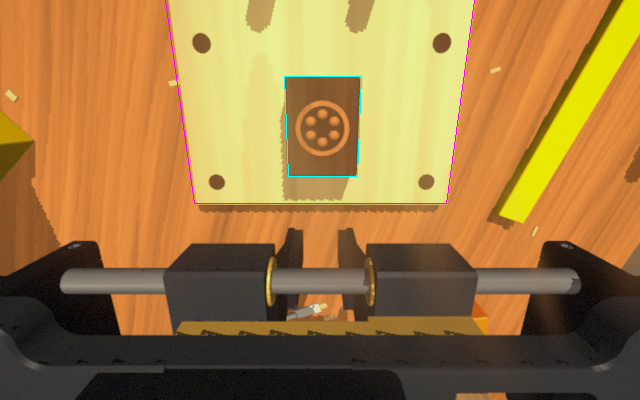

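jog_arm --steps '[{"delta_pos": [2.4,0.7,-20],"turn": 0,"fingers": 25},{"delta_pos": [2.4,0.7,-50],"turn": 0,"fingers": 25},{"delta_pos": [2.4,0.7,-80],"turn": 0,"fingers": 25},{"delta_pos": [2.4,0.7,-100],"turn": 0,"fingers": 25},{"delta_pos": [2.4,0.7,-106],"turn": 0,"fingers": 25},{"delta_pos": [2.4,0.7,-106],"turn": 0,"fingers": 25},{"delta_pos": [2.4,0.7,-106],"turn": 0,"fingers": 25}]'

```text
time_s: 8.52
position: [0.5864, -0.1827, 0.042]
tcp_rot: [[0.956, 0.001, -0.294], [0.294, -0.0, 0.956], [0.0, -1.0, -0.0]]
force: [-0.3, 0.1, 0.7]
opening: 0.249
```

```bash
python3 wm.py -132 -1 w2;python3 look.py e scene
```

```text
tcp [-198.7   -2.9]
blank [ 0.5666 -0.1195  1.8701] [-132.    -2.1] yaw 0.05 414.392578125 22008
8.6167 [ 0.5872 -0.183   0.0431] [-0.05 -0.53  0.79]
```

View pics/w2.png

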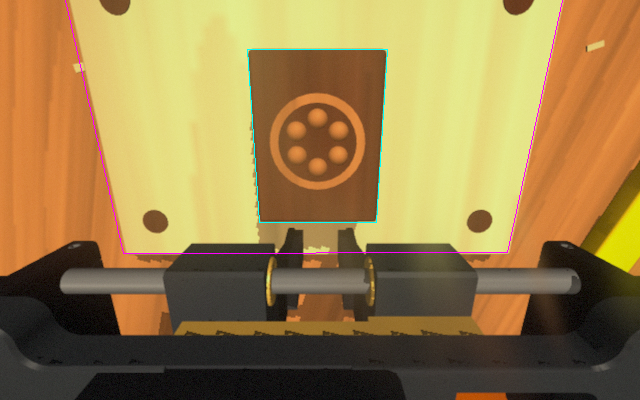

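View pics/e_scene.png

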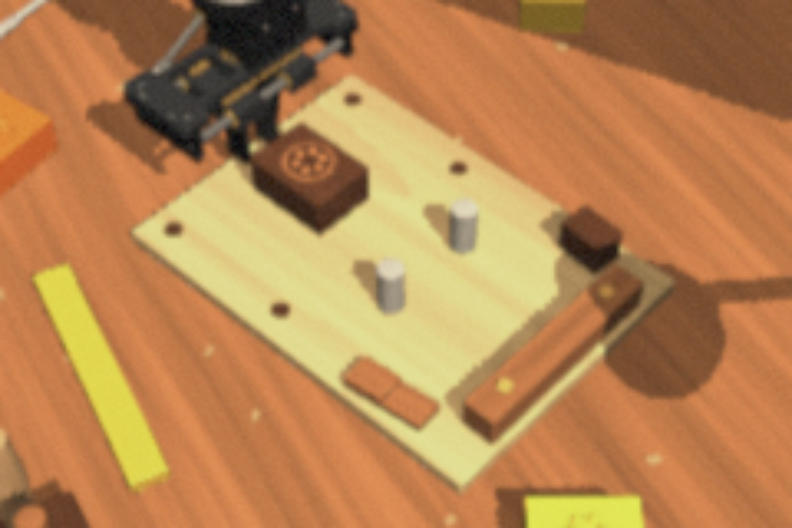

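```bash
python3 - <<'E'
from h import *
G=np.array([.5258,.0061]);t=np.radians(17.1);d=np.array([-np.sin(t),np.cos(t)]);n=np.array([-d[1],d[0]])
C=wcam();im=cv2.imread('pics/w2.png')
g=cv2.cvtColor(im,cv2.COLOR_BGR2HSV)
w=((g[...,2]<150)).astype(np.uint8)
for x0 in(130,455):
    ww=w[205:240,x0:x0+50];N,l,s,ce=cv2.connectedComponentsWithStats(ww);k=1+np.argmax(s[1:,4]);uv=ce[k]+[x0,205]
    P=unproj(uv,.015,C)[0][:2]-G;print(uv,s[k,4],P@d*1e3,P@n*1e3)
# board edge colors rows
for r in(60,120,180,240):
    print(r,[ (x,g[r,x,0]) for x in list(range(60,135,3))][:0], [x for x in range(40,639) if (g[r,x,0]>=22)!=(g[r,x-1,0]>=22)][:12])
C2=cam('top');im=capture('top')
E
```

```text
[155.02810304 221.07962529] 427 -188.0687253393498 104.58272062593699
[479.13084112 220.71962617] 428 -188.0914775005779 -108.90645845214975
60 [] [79, 80, 86, 249, 386, 550]
120 [] [93, 94, 98, 102, 103, 253, 382, 538]
180 [] [106, 107, 111, 255, 256, 257, 378, 525, 629, 632, 634, 636]
240 [] [120, 121, 126, 259, 350, 351, 355, 511, 585, 588, 589]
```

jog_arm --steps '[{"delta_pos": [-1.2,3.8,0],"turn": 0,"fingers": 25},{"delta_pos": [-2.4,7.6,0],"turn": 0,"fingers": 25},{"delta_pos": [-3.2,10.5,0],"turn": 0,"fingers": 25},{"delta_pos": [-3.7,12.0,0],"turn": 0,"fingers": 25},{"delta_pos": [-4.1,13.4,0],"turn": 0,"fingers": 25},{"delta_pos": [-4.6,14.8,0],"turn": 0,"fingers": 25},{"delta_pos": [-5.0,16.3,0],"turn": 0,"fingers": 25},{"delta_pos": [-5.6,18.2,0],"turn": 0,"fingers": 25},{"delta_pos": [-6.2,20.1,0],"turn": 0,"fingers": 25},{"delta_pos": [-7.1,22.9,0],"turn": 0,"fingers": 25},{"delta_pos": [-7.9,25.8,0],"turn": 0,"fingers": 25},{"delta_pos": [-8.8,28.7,0],"turn": 0,"fingers": 25},{"delta_pos": [-9.7,31.5,0],"turn": 0,"fingers": 25},{"delta_pos": [-10.6,34.4,0],"turn": 0,"fingers": 25},{"delta_pos": [-11.5,37.3,0],"turn": 0,"fingers": 25},{"delta_pos": [-12.3,40.1,0],"turn": 0,"fingers": 25},{"delta_pos": [-13.2,43.0,0],"turn": 0,"fingers": 25},{"delta_pos": [-14.1,45.9,0],"turn": 0,"fingers": 25},{"delta_pos": [-14.7,47.8,0],"turn": 0,"fingers": 25},{"delta_pos": [-14.7,47.8,0],"turn": 0,"fingers": 25}]'

```text
time_s: 10.38
position: [0.5708, -0.1339, 0.0414]
tcp_rot: [[0.956, -0.001, -0.294], [0.294, 0.001, 0.956], [-0.001, -1.0, 0.001]]
force: [-1.2, -0.6, 0.1]
opening: 0.254
```

```bash
python3 wm.py -98 -2 w3;python3 meas.py -98 -1 scene
```

```text
tcp [-147.    -1.7]
blank [ 0.5559 -0.0846  1.87  ] [-95.6  -2.1] yaw 0.04 434.0859375 20027
scene none
```

View pics/w3.png

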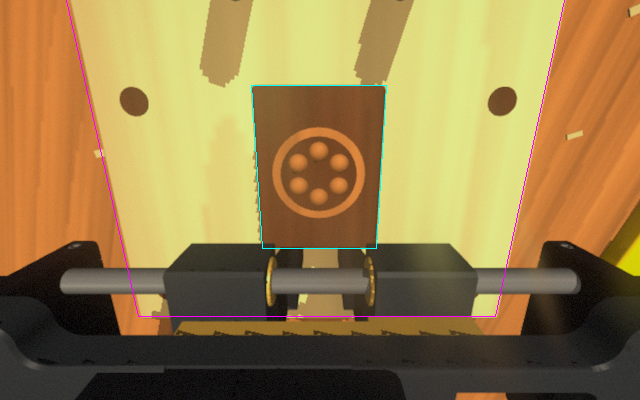

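jog_arm --steps '[{"delta_pos": [-0.4,1.4,0],"turn": 0,"fingers": 25},{"delta_pos": [-1.2,3.8,0],"turn": 0,"fingers": 25},{"delta_pos": [-2.1,6.7,0],"turn": 0,"fingers": 25},{"delta_pos": [-3.1,10.0,0],"turn": 0,"fingers": 25},{"delta_pos": [-4.1,13.4,0],"turn": 0,"fingers": 25},{"delta_pos": [-5.1,16.7,0],"turn": 0,"fingers": 25},{"delta_pos": [-6.2,20.1,0],"turn": 0,"fingers": 25},{"delta_pos": [-7.2,23.4,0],"turn": 0,"fingers": 25},{"delta_pos": [-8.2,26.8,0],"turn": 0,"fingers": 25},{"delta_pos": [-9.3,30.1,0],"turn": 0,"fingers": 25},{"delta_pos": [-10.3,33.5,0],"turn": 0,"fingers": 25},{"delta_pos": [-11.2,36.3,0],"turn": 0,"fingers": 25},{"delta_pos": [-11.8,38.2,0],"turn": 0,"fingers": 25},{"delta_pos": [-11.8,38.2,0],"turn": 0,"fingers": 25}]'

```text
time_s: 11.75
position: [0.5592, -0.0959, 0.0416]
tcp_rot: [[0.956, -0.001, -0.294], [0.294, 0.0, 0.956], [-0.0, -1.0, 0.001]]
force: [0.1, -0.0, 0.7]
opening: 0.252
```

```bash
python3 wm.py -56 -2 w4;python3 look.py f scene
```

```text
tcp [-107.5   -1.9]
blank [ 0.5442 -0.0462  1.8703] [-55.4  -2.2] yaw 0.06 325.900390625 20173
11.85 [ 0.5593 -0.0963  0.0416] [ 0.23 -0.4   0.16]
```

View pics/w4.png

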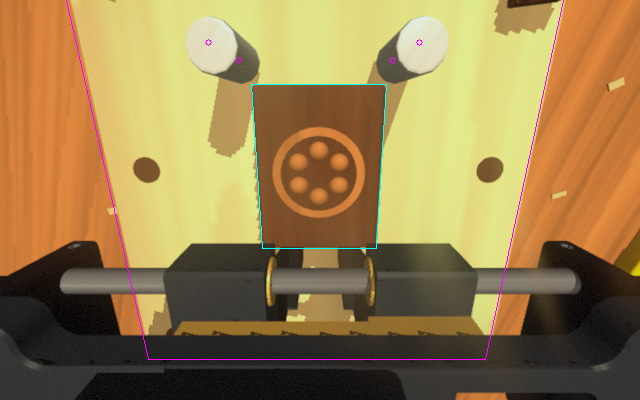

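View pics/f_scene.png

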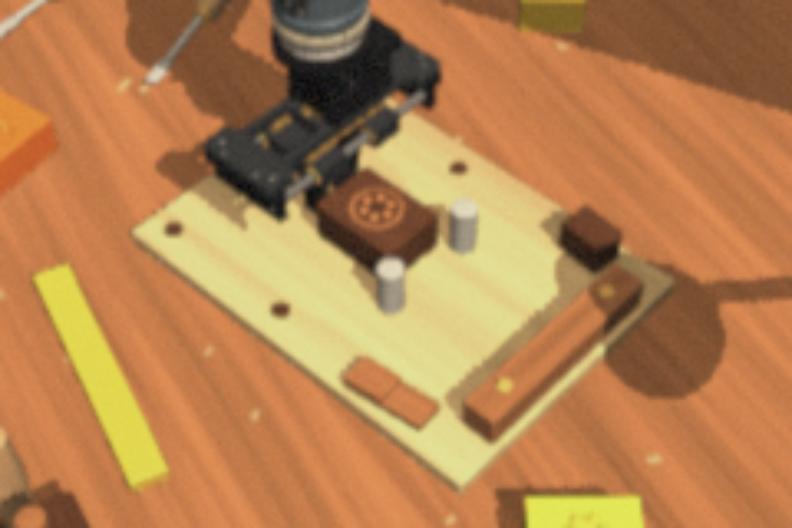

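```bash
python3 - <<'E'
from h import *
G=np.array([.5258,.0061]);t=np.radians(17.1);d=np.array([-np.sin(t),np.cos(t)]);n=np.array([-d[1],d[0]])
C=wcam();im=cv2.imread('pics/w4.png').astype(int)
w=((im.min(2)>150)&(im.max(2)-im.min(2)<60)).astype(np.uint8);w[80:]=0
w=cv2.morphologyEx(w,cv2.MORPH_CLOSE,np.ones((9,9)))
N,l,s,ce=cv2.connectedComponentsWithStats(w)
L=[]
for k in np.argsort(-s[1:,4])[:2]+1:
    P=unproj(ce[k],.06,C)[0][:2]-G;L.append(P);print(ce[k],s[k],P@d*1e3,P@n*1e3)
print((L[0]+L[1])/2@n*1e3)
e=L[0]-L[1];e=e if e[0]>0 else -e;print(np.degrees(np.arctan2(e[1],e[0])))
for h in((147,169),(489.5,169)):
    P=unproj(h,.015,C)[0][:2]-G;print(P@d*1e3,P@n*1e3)
E
```

```text
[210.67973568  44.15198238] [ 185   16   52   58 2270] -1.350377163211813 41.21609945432922
[422.36535919  43.92860291] [ 397   15   52   58 2269] -1.2942122870622457 -44.17505145203062
-1.4794759988507031
17.13768551965904
-61.87142455476464 103.83491458316203
-61.952708794584765 -107.4367475390177
```

jog_arm --steps '[{"delta_pos": [-0.5,1.4,0],"turn": 0,"fingers": 25},{"delta_pos": [-1.4,3.7,0],"turn": 0,"fingers": 25},{"delta_pos": [-2.4,6.6,0],"turn": 0,"fingers": 25},{"delta_pos": [-3.5,9.9,0],"turn": 0,"fingers": 25},{"delta_pos": [-4.5,13.2,0],"turn": 0,"fingers": 25},{"delta_pos": [-5.6,16.5,0],"turn": 0,"fingers": 25},{"delta_pos": [-6.8,19.9,0],"turn": 0,"fingers": 25},{"delta_pos": [-7.8,23.2,0],"turn": 0,"fingers": 25},{"delta_pos": [-8.8,26.6,0],"turn": 0,"fingers": 25},{"delta_pos": [-9.9,29.9,0],"turn": 0,"fingers": 25},{"delta_pos": [-10.9,33.3,0],"turn": 0,"fingers": 25},{"delta_pos": [-11.9,36.6,0],"turn": 0,"fingers": 25},{"delta_pos": [-13.0,40.0,0],"turn": 0,"fingers": 25},{"delta_pos": [-14.0,43.3,0],"turn": 0,"fingers": 25},{"delta_pos": [-15.0,46.7,0],"turn": 0,"fingers": 25},{"delta_pos": [-16.0,50.0,0],"turn": 0,"fingers": 25},{"delta_pos": [-17.1,53.4,0],"turn": 0,"fingers": 25},{"delta_pos": [-17.9,56.2,0],"turn": 0,"fingers": 25},{"delta_pos": [-18.3,57.2,0],"turn": 0,"fingers": 25},{"delta_pos": [-18.3,57.2,0],"turn": 0,"fingers": 25}]'

```text
time_s: 13.57
position: [0.5408, -0.0388, 0.0415]
tcp_rot: [[0.956, -0.001, -0.294], [0.294, 0.0, 0.956], [-0.001, -1.0, 0.001]]
force: [-0.4, -0.4, -0.4]
opening: 0.251
```

```bash
python3 wm.py 4 -2 w5;python3 look.py g scene
```

```text
tcp [-47.4  -1.1]
blank [0.5259 0.0105 1.8692] [ 4.2 -1.4] yaw -0.01 403.107421875 20082
13.6667 [ 0.5408 -0.039   0.0414] [0.35 0.05 0.02]
```

View pics/w5.png

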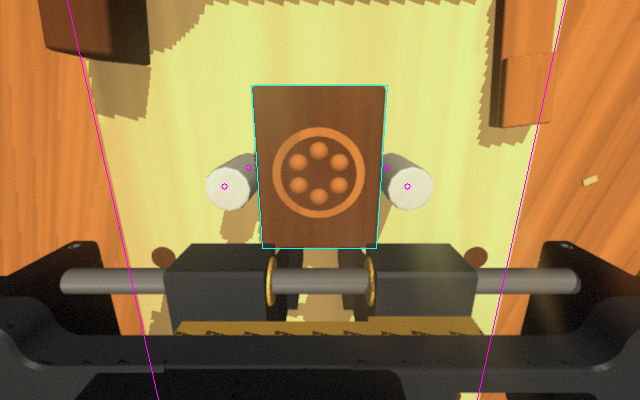

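View pics/g_scene.png

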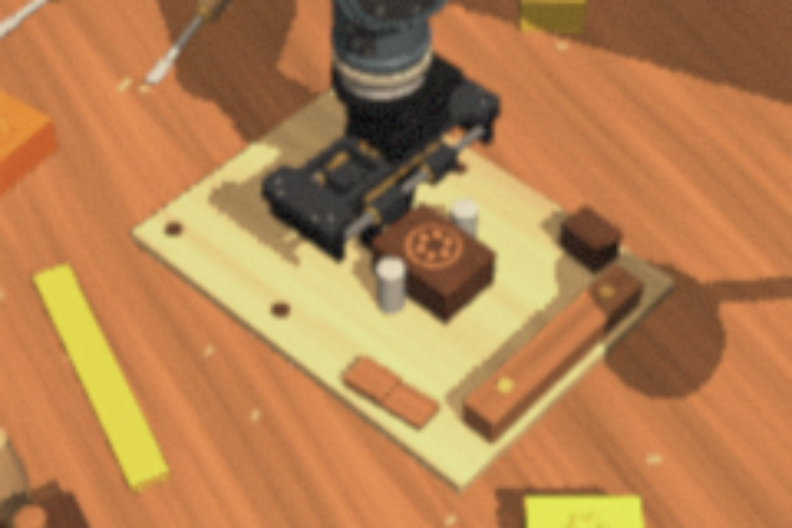

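jog_arm --steps '[{"delta_pos": [-0.4,1.4,0],"turn": 0,"fingers": 25},{"delta_pos": [-1.2,3.8,0],"turn": 0,"fingers": 25},{"delta_pos": [-2.1,6.7,0],"turn": 0,"fingers": 25},{"delta_pos": [-3.1,10.0,0],"turn": 0,"fingers": 25},{"delta_pos": [-4.1,13.4,0],"turn": 0,"fingers": 25},{"delta_pos": [-5.1,16.7,0],"turn": 0,"fingers": 25},{"delta_pos": [-6.2,20.1,0],"turn": 0,"fingers": 25},{"delta_pos": [-7.2,23.4,0],"turn": 0,"fingers": 25},{"delta_pos": [-7.7,24.9,0],"turn": 0,"fingers": 25},{"delta_pos": [-7.7,24.9,0],"turn": 0,"fingers": 25}]'

```text
time_s: 14.55
position: [0.5331, -0.0138, 0.0416]
tcp_rot: [[0.956, -0.0, -0.294], [0.294, 0.0, 0.956], [-0.0, -1.0, 0.0]]
force: [-0.1, -0.1, 0.6]
opening: 0.249
```

```bash
python3 wm.py 30 -2 w6;python3 look.py h scene
```

```text
tcp [-21.4  -1.2]
blank [0.5181 0.0358 1.8716] [30.6 -1.4] yaw 0.14 347.841796875 20279
14.65 [ 0.5334 -0.0142  0.0416] [ 0.31  0.32 -0.04]
```

View pics/w6.png

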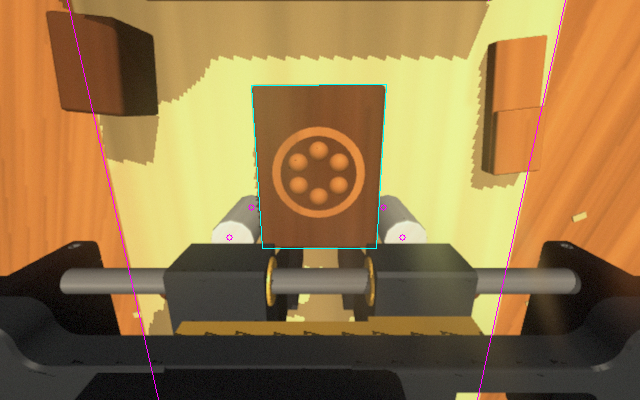

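View pics/h_scene.png

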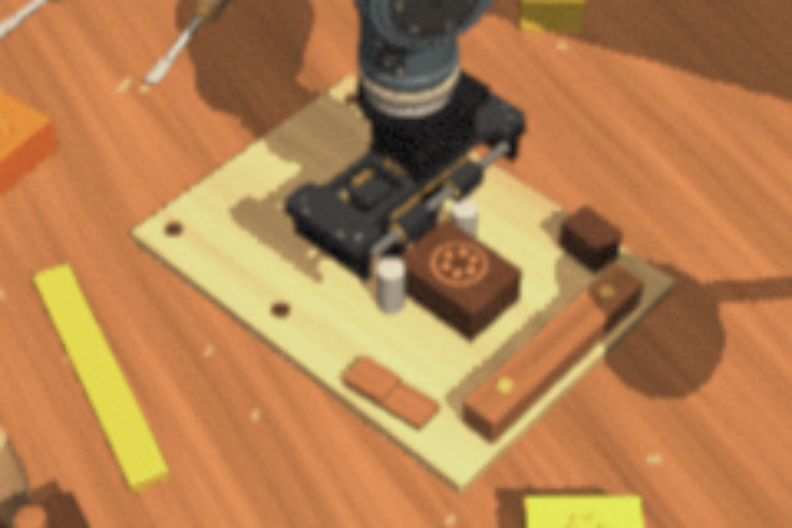

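```bash
python3 - <<'E'
from h import *
G=np.array([.5258,.0061])+[.0018,-.003];t=np.radians(17.1);d=np.array([-np.sin(t),np.cos(t)]);n=np.array([-d[1],d[0]])
C=cam('scene')
for l in(-.06,-.075,-.096):
  for z in(.06,.09,.11): print(l,z,(proj([[*(G+d*.016+n*l),z]],C)[0]-[180,120])*3.3)
E
```

```text
-0.06 0.06 [386.80798976 290.59881816]
-0.06 0.09 [386.33549621 264.67974798]
-0.06 0.11 [386.00967052 246.80627847]
-0.075 0.06 [373.04746434 301.99900526]
-0.075 0.09 [372.28993557 276.14047625]
-0.075 0.11 [371.76743562 258.3047446 ]
-0.096 0.06 [353.477544   318.21210372]
-0.096 0.09 [352.30820299 292.44493097]
-0.096 0.11 [351.50140048 274.66652491]
```

jog_arm --steps '[{"delta_pos": [-0.4,1.4,0],"turn": 0,"fingers": 25},{"delta_pos": [-1.2,3.8,0],"turn": 0,"fingers": 25},{"delta_pos": [-2.1,6.7,0],"turn": 0,"fingers": 25},{"delta_pos": [-3.1,10.0,0],"turn": 0,"fingers": 25},{"delta_pos": [-4.1,13.4,0],"turn": 0,"fingers": 25},{"delta_pos": [-5.1,16.7,0],"turn": 0,"fingers": 25},{"delta_pos": [-6.2,20.1,0],"turn": 0,"fingers": 25},{"delta_pos": [-7.2,23.4,0],"turn": 0,"fingers": 25},{"delta_pos": [-8.2,26.8,0],"turn": 0,"fingers": 25},{"delta_pos": [-9.3,30.1,0],"turn": 0,"fingers": 25},{"delta_pos": [-10.0,32.5,0],"turn": 0,"fingers": 25},{"delta_pos": [-10.6,34.4,0],"turn": 0,"fingers": 25},{"delta_pos": [-10.9,35.4,0],"turn": 0,"fingers": 25},{"delta_pos": [-10.9,35.4,0],"turn": 0,"fingers": 25}]'

```text
time_s: 15.87
position: [0.5223, 0.0213, 0.0415]
tcp_rot: [[0.956, -0.0, -0.294], [0.294, 0.0, 0.956], [-0.0, -1.0, 0.0]]
force: [0.4, -0.2, -0.6]
opening: 0.248
```

```bash
python3 wm.py 68 -2 w7;python3 look.py i scene
```

```text
tcp [15.6 -1. ]
blank [0.5071 0.0707 1.8671] [67.2 -1.1] yaw -0.12 387.984375 20278
15.9667 [0.5223 0.0212 0.0415] [-0.26 -0.23  0.33]
```

View pics/w7.png

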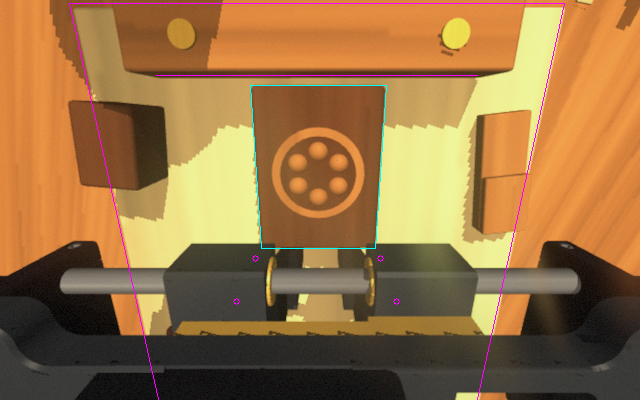

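View pics/i_scene.png

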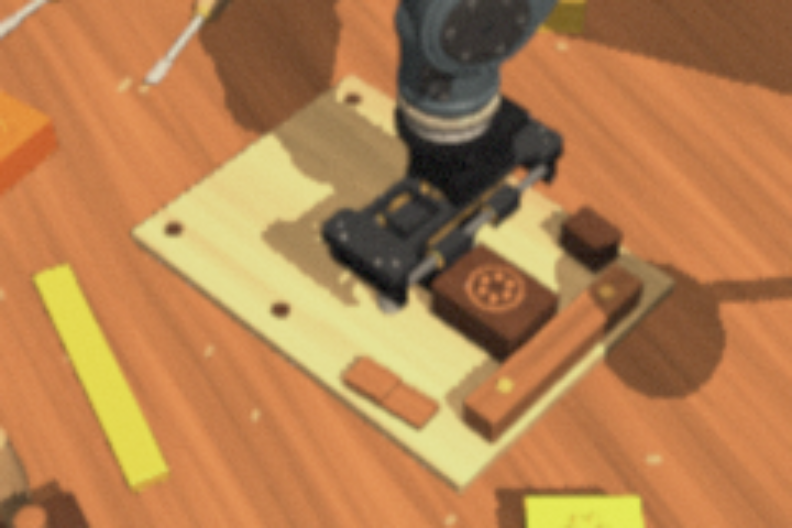

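jog_arm --steps '[{"delta_pos": [-0.3,1.0,0],"turn": 0,"fingers": 25},{"delta_pos": [-0.6,1.9,0],"turn": 0,"fingers": 25},{"delta_pos": [-0.9,2.9,0],"turn": 0,"fingers": 25},{"delta_pos": [-1.2,3.8,0],"turn": 0,"fingers": 25},{"delta_pos": [-1.5,4.8,0],"turn": 0,"fingers": 25},{"delta_pos": [-1.5,4.8,0],"turn": 0,"fingers": 25}]'

```text
time_s: 16.52
position: [0.5209, 0.026, 0.0415]
tcp_rot: [[0.956, -0.0, -0.294], [0.294, 0.0, 0.956], [-0.0, -1.0, 0.0]]
force: [0.1, -0.0, 0.1]
opening: 0.251
```

```bash
python3 wm.py 72 -2 w8; python3 - <<'E'
import cv2
im=cv2.imread('pics/w8.png');cv2.imwrite('pics/w8c.png',cv2.resize(im[40:140,210:430],None,fx=3.6,fy=3.6,interpolation=cv2.INTER_CUBIC))
E
```

```text
tcp [20.5 -1.2]
blank [0.5058 0.0753 1.8661] [72.  -1.2] yaw -0.18 581.72265625 19929
```

View pics/w8c.png

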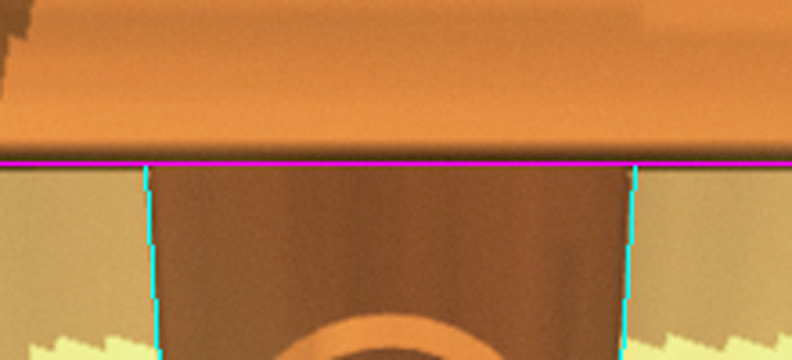

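jog_arm --steps '[{"delta_pos": [-0.15,0.5,0],"turn": 0,"fingers": 25},{"delta_pos": [-0.3,1.0,0],"turn": 0,"fingers": 25},{"delta_pos": [-0.45,1.4,0],"turn": 0,"fingers": 25},{"delta_pos": [-0.45,1.4,0],"turn": 0,"fingers": 25}]'

```text
time_s: 16.95
position: [0.5207, 0.0273, 0.0416]
tcp_rot: [[0.956, 0.0, -0.294], [0.294, -0.0, 0.956], [0.0, -1.0, -0.0]]
force: [0.5, 0.6, 0.4]
opening: 0.248
```

jog_arm --steps '[{"delta_pos": [-0.15,0.5,0],"turn": 0,"fingers": 25},{"delta_pos": [-0.3,1.0,0],"turn": 0,"fingers": 25},{"delta_pos": [-0.3,1.0,0],"turn": 0,"fingers": 25}]'

```text
time_s: 17.2
position: [0.5207, 0.0275, 0.0416]
tcp_rot: [[0.956, 0.001, -0.294], [0.294, -0.001, 0.956], [0.0, -1.0, -0.001]]
force: [-0.3, -4.8, -1.2]
opening: 0.25
```

jog_arm --steps '[{"delta_pos": [-0.15,0.5,0],"turn": 0,"fingers": 25},{"delta_pos": [-0.15,0.5,0],"turn": 0,"fingers": 25}]'

```text
time_s: 17.37
position: [0.5208, 0.0276, 0.0416]
tcp_rot: [[0.956, 0.001, -0.295], [0.295, -0.002, 0.956], [0.001, -1.0, -0.002]]
force: [1.2, -7.2, -0.4]
opening: 0.248
```

```bash
python3 wm.py 74 -2 w9; python3 look.py j scene; python3 - <<'E'
import cv2
im=cv2.imread('pics/w9.png');cv2.imwrite('pics/w9c.png',cv2.resize(im[40:140,210:430],None,fx=3.6,fy=3.6,interpolation=cv2.INTER_CUBIC))
E
```

```text
tcp [22.  -1.5]
blank [0.5056 0.0768 1.8707] [73.5 -1.5] yaw 0.08 436.984375 20228
17.4667 [0.5208 0.0275 0.0417] [ 0.63 -7.15 -0.14]
```

View pics/w9c.png

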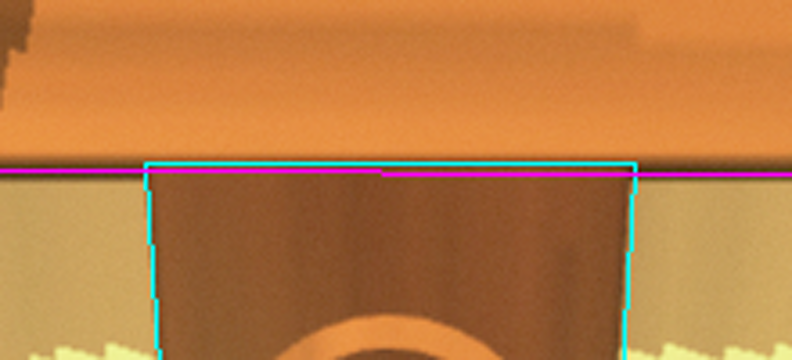

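View pics/j_scene.png

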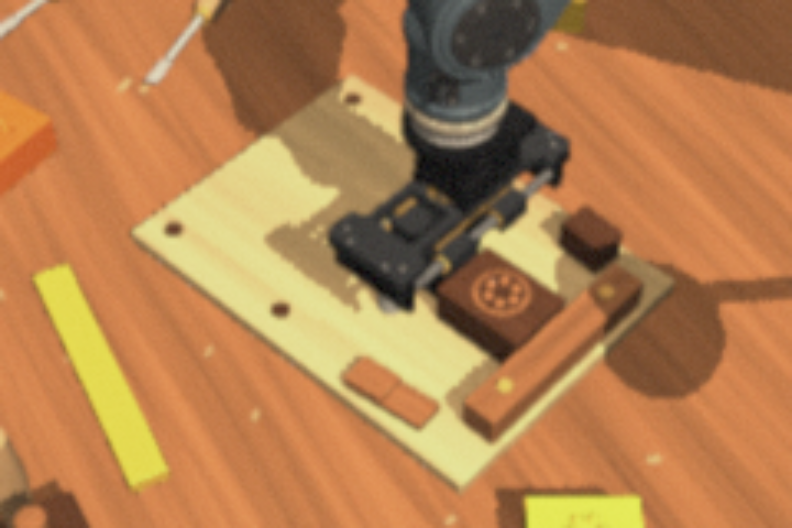

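jog_arm --steps '[{"delta_pos": [0.4,-1.4,0],"turn": 0,"fingers": 25},{"delta_pos": [1.5,-4.8,0],"turn": 0,"fingers": 25},{"delta_pos": [2.9,-9.6,0],"turn": 0,"fingers": 25},{"delta_pos": [2.9,-9.6,0],"turn": 0,"fingers": 25},{"delta_pos": [2.9,-9.6,15],"turn": 0,"fingers": 25},{"delta_pos": [2.9,-9.6,45],"turn": 0,"fingers": 25},{"delta_pos": [2.9,-9.6,80],"turn": 0,"fingers": 25},{"delta_pos": [4,-14,115],"turn": 0,"fingers": 25},{"delta_pos": [9,-30,145],"turn": 0,"fingers": 25},{"delta_pos": [15,-52,160],"turn": 0,"fingers": 25},{"delta_pos": [22,-75,165],"turn": 0,"fingers": 25},{"delta_pos": [26,-88,165],"turn": 0,"fingers": 25},{"delta_pos": [26,-88,165],"turn": 0,"fingers": 25}]'

```text
time_s: 18.6
position: [0.5473, -0.0617, 0.2068]
tcp_rot: [[0.957, 0.002, -0.291], [0.291, -0.001, 0.957], [0.002, -1.0, -0.002]]
force: [0.2, 0.0, -0.0]
opening: 0.252
```

```bash
python3 wm.py 74 -2 w10; python3 look.py k scene top; python3 meas.py 74 0 scene
```

```text
tcp [-69.    0.3]
blank [0.5058 0.077  1.8683] [73.6 -1.7] yaw -0.06 86.6171875 5505
18.7 [ 0.545  -0.0588  0.2054] [-1.27 -0.33 -0.75]
scene [0.5066 0.073  1.8395] along 73.0 lat -0.5 yaw -1.70 res 190 n 780
```

View pics/w10.png

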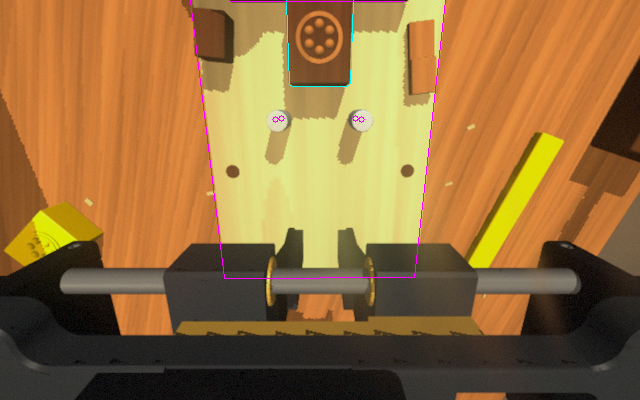

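View pics/k_scene.png

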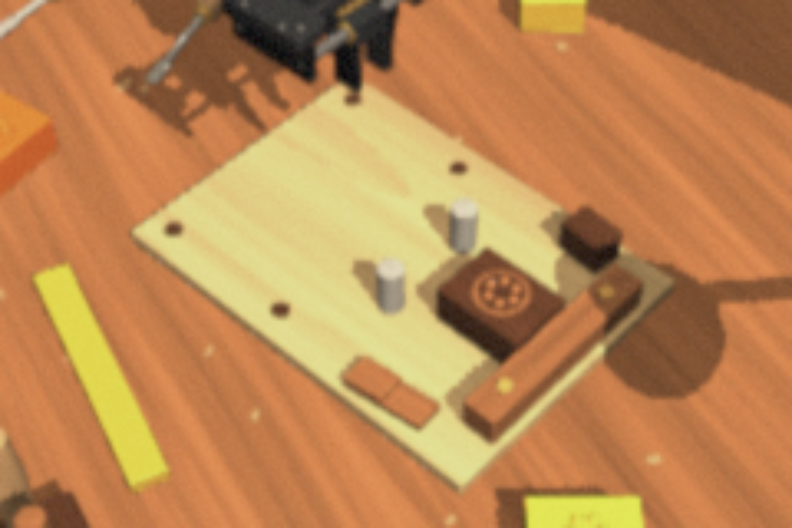

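View pics/k_top.png

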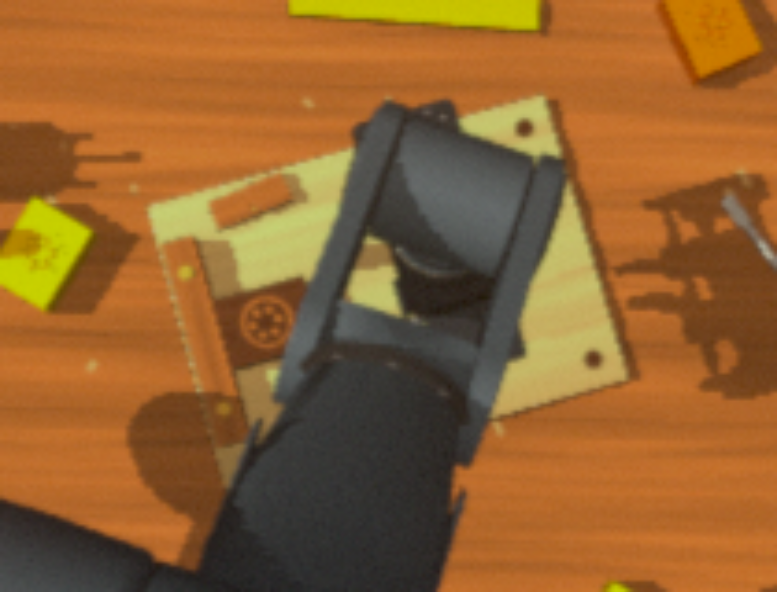

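```bash
python3 - <<'E'
from rig import *
hand_in();print(read_state()['time_s'])
E
```

```text
the job is handed in; nothing more can be done
the job is handed in; nothing more can be done
```

I slid the blank along the board, through the gap between the dogs and up against the stop, and handed the job in at about 19 s. I used only the outside of two partly open fingertips. The first push, on the blank's side, squared and centred it. The second, on its trailing end, took it through the gap, finishing at about 0.5 mm per row until it met the stop. I then backed the fingers off about 10 mm, lifted them, and drew the hand clear.

**Contact with the stop:** during the last small steps the force rose from about 0 to 7 N while the tool stayed still, so the blank is up against the stop.

**Final position:** after the hand withdrew, the wrist camera put the blank at 73.6 mm past the gap, with a yaw of -0.06°. Home is 75 mm, which reads as about 73.7 mm once that camera's offset is allowed for.

**Everything else:** in the pictures the dogs, offcut, wedge and other things on or near the board are where they were. The mallet, jar, glue and far bench were outside the last pictures, and the arm did not go near them.

**Checks that disagreed:** the scene-camera fit gave a yaw of -1.7° and 73.0 mm, but it fitted poorly because the stop hides part of the blank. I relied on the wrist view, the top view and the force. The cameras and the arm differed by about 2 mm sideways, so I centred the blank using the wrist camera.

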